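# Loosen the red screw press by two counted turns

### The arm

A 7-joint arm with a two-finger parallel gripper is mounted at the origin on the work surface. World frame = base frame: x ahead of the robot, y to its left, z up, the work surface at z = 0. Lengths are in m, angles in rad, forces in N, time in s.
With the tool pointing down it reaches from about 0.4 to 0.9 m from the base axis. Payload 5.6 kg.
Tool frame: the origin (TCP) lies at the very end of the fingers, on their centre line; the grasp point (between the pads) lies 19 mm behind it; z points along the fingers, y is the line along which they close (so a half turn about z gives the same grasp; the last joint's range is limited). The gripper opens to 92 mm and grips with 3 to 60 N. Pads are 20 mm wide; open, the fingers measure 128 mm over their backs; the gripper's body (75 mm by 189 mm) begins 69 mm behind the grasp point.
Start: joints at [-1.277, 0.468, -0.012, 1.603, 0.006, 1.071, -0.056], TCP at [0.215, 0.613, 0.188] pointing down, gripper open.
Joint ranges: [-2.53, 2.53], [-0.31, 2.02], [-1.57, 1.55], [0.28, 2.44], [-1.29, 4.43], [0.15, 1.84], [-2.92, 2.92]. Speed limits (rad/s): [2.57, 2.57, 3.14, 3.14, 3.14, 3.14, 3.14].

### API

Orientations are given as a unit quaternion [w, x, y, z].
In Python, from workcell import robot, cams, close_job gives the robot as it stands.
- The arm moves only by the tool arm_command, never from a script. Its arguments are lists of equal length, an entry for each row: "slide": the shift along the tool's x, y, z in m, a list of three; "turn": the turn, a rotation vector about the tool's x, y, z in degrees, a list of three; "claw": the gripper command: -1 is shut, 1 is fully open, values between are in proportion. A call has 1 to 10 rows; each row shifts and turns the commanded pose from where the row before left it, along the tool's axes as they then stand; what a row does not reach is not made up. A row lasts 1/10 s, in which the tool goes at most 50 mm and 8.59 degrees, less where a joint would pass 70% of its speed; a pose out of reach is approached as far as the arm can. A call is refused whole if a number of a shift passes 0.05 or a number of a turn 8.59, either way. A call with a gripper value outside its range is refused whole. The fingers move at their own pace and stop on an object; "squeeze" is the grip in N (left out, the last holds). Time passes only in rows, so rows that do not move let the fingers close. It gives the time, the measured TCP pose, the force, the opening and the grip force at its end, in the units of the state.
- robot.sense(): the state, without advancing time (a new reading comes with each control period).
- cams.snapshot(name): name is "side" or "top" or "wrist"; returns (picture, depth): 384x512x3 uint8, red, green, blue; 384x512 float32, m along the optical axis (not along the pixel's ray), 0 where there is no reading.
- cams.get_calibration(name): a dict with "fx", "fy", "cx", "cy" (pixels), "dist_coeffs" ([k1, k2, p1, p2, k3] as OpenCV has them; the pictures are not rectified), "eye" and "orientation" of the camera in the world. Camera axes: x right, y down, z forward; pixel columns grow to the right and rows downward; lengths in m; the calibration is good to about 2 mm. A picture is of the moment at which its call begins: read the wrist's pose just before it. get_calibration takes no time and is no camera call; for the wrist camera it gives the pose at the moment of the call.
- close_job(): hands the job in; it is judged then, once.
The state is a dict: "clock": time; "q": joint angles; "qvel": joint speeds; "tau": joint torques, N m; "ee_pos": TCP position; "eef_rot": TCP orientation; "contact_force": force on the tool from outside, world axes, zero at the start; "ft_torque": the same for the moment, N m; "gripper_width": finger opening in m; "grasp_force": force on a finger pad.
Only numpy, scipy, OpenCV 4.12 (cv2) and the standard library are available. Lean on these libraries where they do the work, as an engineer would, in place of code of your own. Each camera call takes 0.05 s, during which the arm holds its last target. There are 200 camera calls.

### The job

Loosen the press with the red knurled wheel: roll its rim anticlockwise (seen from above) with a fingertip until the white mark meets the brass pointer, then go on for exactly two full turns and stop with the mark back at the pointer. Use only light fingertip pressure on the wheel, without gripping anything or pushing on the screw or platen. Leave the press with the black wheel and the things around untouched, and draw the hand away at the end.

Things in the scene. Friction and masses are not known exactly. Their poses are not given: they have to be found in the camera images.
- red_hub (a point): centre of the top face of the red wheel, on its axis, 124 mm above the bench. The wheel is a horizontal disc 96 mm across and 20 mm high (too wide to grip), flat on top, steel knurl ribs 2 mm proud round its rim; it stays at this height as it turns. Only the screw, 12 mm thick, comes up through its middle: it stands 11 to 12 mm above the top face at the start and rises 5 mm per turn
- red_wheel (a joint): turning of the red wheel, rad: grows anticlockwise seen from above (loosening); 0 when its white mark is at the brass pointer for the first time, 6.28 after one full turn, 12.57 after two. At the start the mark stands 0.3 to 1.1 rad short of the pointer. Friction about 0.08 N m, it stays where it is left; nothing else stops it between -1.5 and 20 rad
- red_mark (a point): outer end of the white radial mark (6 mm wide, 28 mm long) on the top face of the red wheel, 44 mm from its axis; turns with the wheel
- red_pointer (a point): tip of the fixed brass pointer at the +y end of the red press's yoke, 54 mm from the axis; its top lies 12 mm below the wheel's top face
- red_press: Red press, fixed to the bench: dark steel bed 150 (x) x 180 (y) x 16 mm with a 4 mm cork pad, two steel columns 18 mm thick at y = +-70 mm, yoke 42 x 180 mm on top of them (z 80 to 100 mm). Origin: centre of its underside, the wheel's axis is its z axis. It carries the red wheel, the platen and the screw; the origin of the wheel's top face is 124 mm above this origin
- red_platen: steel platen 100 x 100 x 12 mm of the red press with the screw fixed to its middle; origin: centre of its underside, about 33.5 mm above the bench when the joint reads 0. The wheel lifts it 5 mm per turn
- black_hub (a point): centre of the top face of the black wheel, on its axis, 124 mm above the bench. The wheel is a horizontal disc 96 mm across and 20 mm high (too wide to grip), flat on top, steel knurl ribs 2 mm proud round its rim; it stays at this height as it turns. Only the screw, 12 mm thick, comes up through its middle: it stands 11 to 12 mm above the top face at the start and rises 5 mm per turn
- black_mark (a point): outer end of the white mark on the black wheel, 44 mm from its axis
- black_press: Black-wheeled press, fixed to the bench: dark steel bed 150 (x) x 180 (y) x 16 mm with a 4 mm cork pad, two steel columns 18 mm thick at y = +-70 mm, yoke 42 x 180 mm on top of them (z 80 to 100 mm). Origin: centre of its underside, the wheel's axis is its z axis. It carries a black wheel, alike in all else to the red one; to be left alone
- red_blank: loose wooden blank 80 x 60 x 12 mm lying under the red press's platen; origin: centre of its underside
- black_blank: loose wooden blank, the same, under the black press's platen
- jar: small glass jar, 44 mm across, 60 mm high, standing loose; origin under its centre
- spool: wooden spool, 40 mm across, 46 mm high, standing loose; origin under its centre
- dring: brass ring 40 mm across, 6 mm high, lying flat and loose; origin under its centre
- mallet: wooden mallet lying loose; handle along its x, 22 mm thick, head 50 mm thick and 80 mm long at x = 95 mm; origin on the bench under the middle of the handle
- awl: awl lying loose along its x, 135 mm long, 22 mm high; origin on the bench near its middle
- cup: white cup, 70 mm across, 70 mm high, standing loose; origin under its centre
Mind the look-alikes: they are no part of the job. What is shaped like the red_press but blue or orange is not meant.

How it is judged:
By the outcome, as a careful person would: the job done as asked, in the order asked, and still so for the second after the job is handed in, with the robot touching nothing.
It also fails if it takes over 66 s, if anything falls off the work surface, if the arm or the gripper's body presses on something with over 40 N, if the wrist force passes 120 N, or if a joint passes its speed limit or range.

## Working session

There is one attempt and no reset: what is moved stays moved. The work goes in short steps, Python scripts to look and compute and a tool call to move; the robot and the scene stay as the last step left them, time stands still between calls to the robot, and variables do not carry over. Pictures are saved under pics/ and viewed, at most 10 in all, crops included, and the job is handed in when it is done.

Besides the shell and the picture viewer there is one more tool, called after "Emit:" as a command line: name --argument value ..., lists and objects as JSON in quotes. arm_command: Moves the arm, as the interface text tells. Its arguments: {"type":"object","properties":{"slide":{"type":"array"},"turn":{"type":"array"},"claw":{"type":"array"},"squeeze":{"type":"number"}},"required":["slide","turn","claw"]}

```bash
mkdir -p pics
cat > h.py <<'E'
import numpy as np,cv2
from workcell import robot,cams
from scipy.spatial.transform import Rotation as R
def K(c): return np.array([[c['fx'],0,c['cx']],[0,c['fy'],c['cy']],[0,0,1.]])
def rot(c):
    o=np.array(c['orientation'])
    return o if o.shape==(3,3) else R.from_quat(o[[1,2,3,0]]).as_matrix()
def ray(c,u,v):
    p=cv2.undistortPoints(np.array([[[u,v]]],float),K(c),np.array(c['dist_coeffs']))[0,0]
    return np.array(c['eye']),rot(c)@np.array([p[0],p[1],1])
def atz(c,u,v,z):
    e,d=ray(c,u,v); return e+d*(z-e[2])/d[2]
def proj(c,P):
    M=rot(c).T; r,_=cv2.Rodrigues(M)
    return cv2.projectPoints(np.array(P,float).reshape(-1,1,3),r,-M@np.array(c['eye']),K(c),np.array(c['dist_coeffs']))[0][:,0]
E
python3 - <<'E'
from h import *
s=robot.sense();print(s)
ims=[]
for n in('top','side'):
    im,d=cams.snapshot(n);np.savez(n,im=im,d=d);cv2.imwrite(f'pics/{n}.png',cv2.resize(im[:,:,::-1],(768,576)))
    print(n,cams.get_calibration(n))
E
```

```text
{'clock': 0.0, 'q': array([-1.27700095,  0.46836876, -0.01157816,  1.60361886,  0.00600667,
        1.07137577, -0.05625788]), 'qvel': array([-8.37987137e-04, -1.50593008e-05,  4.85144488e-04,  4.88786949e-04,
        5.43514835e-04,  4.09251355e-04,  2.79386390e-04]), 'tau': array([-4.53346556e-04, -5.20589697e+01, -1.31070169e-02, -2.43747103e+01,
       -5.68510860e-02,  1.71537709e-02,  1.45210415e-04]), 'ee_pos': array([0.21468221, 0.61286528, 0.1866478 ]), 'eef_rot': array([-7.66159517e-05,  1.67622913e-01,  9.85850803e-01, -8.64986652e-04]), 'contact_force': array([-0.66552208, -0.41195205, -0.35790665]), 'ft_torque': array([-0.03174727,  0.00488831, -0.0339897 ]), 'grasp_force': 0.0, 'gripper_width': 0.09197872162071001}
top {'fx': 493.9623220551719, 'fy': 493.9623220551719, 'cx': 263.8472793585827, 'cy': 194.44847016148907, 'dist_coeffs': array([-0.20664146,  0.        ,  0.        ,  0.        ,  0.        ]), 'eye': array([2.87665236e-01, 2.99492648e-04, 1.35942453e+00]), 'orientation': array([ 0.0667607 , -0.70028139,  0.70763562, -0.06633862])}
side {'fx': 367.8132388530202, 'fy': 367.8132388530202, 'cx': 257.9291749699375, 'cy': 188.6893160419786, 'dist_coeffs': array([-0.05606728,  0.        ,  0.        ,  0.        ,  0.        ]), 'eye': array([ 0.2011927 , -0.53570832,  0.82155339]), 'orientation': array([-0.33887065,  0.90306207, -0.24613564,  0.09519887])}
```

View pics/top.png

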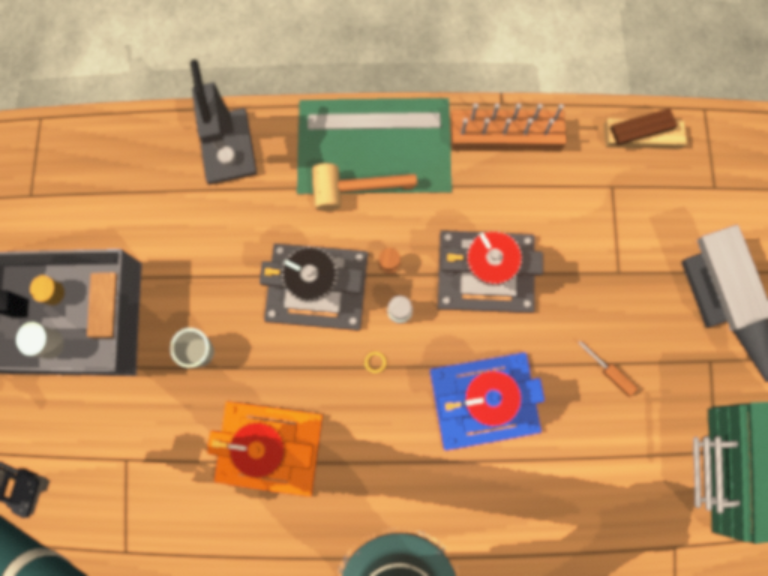

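View pics/side.png

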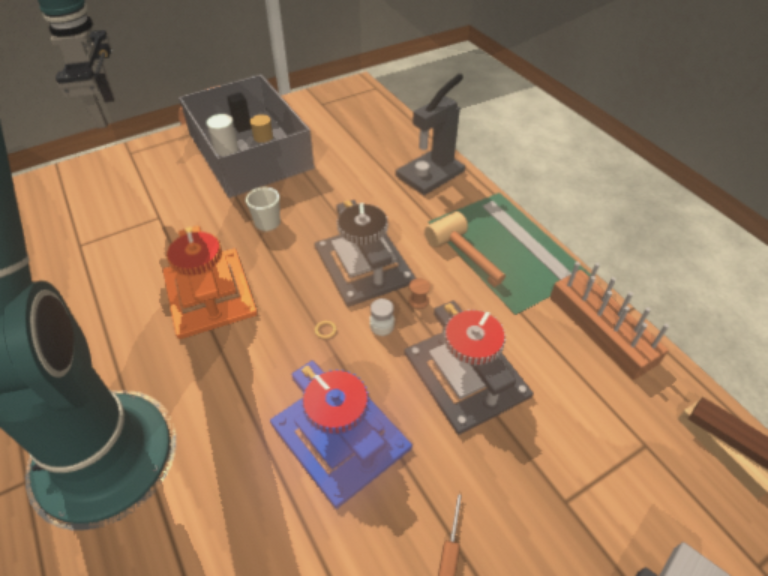

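The top picture (768 px wide) shows three candidates with red wheels:
- (494,258): dark steel bed
- (493,397): blue press
- (258,450): orange press

The black-wheeled press is at (309,272). The one meant is the dark-bedded press at (494,258), because the blue and orange ones are ruled out. Its white mark is at about (484,240) and its brass pointer at (455,257). I'll confirm this in a crop and measure.

```bash
python3 - <<'E'
from h import *
for n,(u,v) in(('top',(329,172)),('side',(316,224))):
    z=np.load(n+'.npz');im=z['im'];c=cams.get_calibration(n)
    hsv=cv2.cvtColor(im,cv2.COLOR_RGB2HSV).astype(int)
    red=((hsv[...,0]<8)|(hsv[...,0]>172))&(hsv[...,1]>150)&(hsv[...,2]>90)
    d=z['d'];P=[]
    for y in range(v-30,v+30):
        for x in range(u-30,u+30):
            if d[y,x]>0:
                e,r=ray(c,x,y);p=e+r*d[y,x]; P.append([x,y,*p,red[y,x]])
    P=np.array(P);w=P[(np.abs(P[:,4]-.124)<.006)]
    lo,hi=w[:,2:4].min(0),w[:,2:4].max(0)
    m=w[w[:,5]>0];print(n,'z',np.median(m[:,4]),'n',len(w),'range mid',(lo+hi)/2,hi-lo,'mean',w[:,2:4].mean(0), 'red mean',m[:,2:4].mean(0))
    (cx,cy),r=cv2.minEnclosingCircle(w[:,2:4].astype(np.float32)*1000);print('circle',cx,cy,r)
    cv2.imwrite(f'pics/crop_{n}.png',cv2.resize(im[v-36:v+36,u-45:u+45,::-1],None,fx=7,fy=7,interpolation=cv2.INTER_CUBIC))
E
python3 -c "
import cv2,numpy as np
a=[cv2.imread(f'pics/crop_{n}.png') for n in('top','side')]
cv2.imwrite('pics/crops.png',cv2.resize(np.hstack(a),(800,320)))"
```

```text
top z 0.1248819083984305 n 979 range mid [ 0.5830859  -0.15927606] [0.09489814 0.11445057] mean [ 0.58215116 -0.16898982] red mean [ 0.580397  -0.1704239]
circle 585.0409545898438 -159.607666015625 57.55702209472656
side z 0.12395028418376697 n 1036 range mid [ 0.58028196 -0.16853567] [0.0948862  0.09702143] mean [ 0.57902552 -0.1709488 ] red mean [ 0.57951599 -0.17167151]
circle 580.843017578125 -168.58517456054688 48.56031036376953
```

View pics/crops.png

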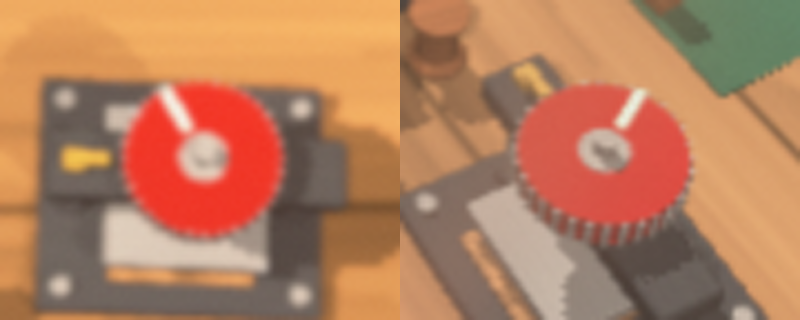

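The crop confirms it: a red wheel on a dark bed, with the hub at (204,157) in the left half, the mark's end at (165,88) and the pointer tip at (110,157). The mark is about 60° short of the pointer. The hub is at about (0.581, -0.170), z 0.124.

My plan is to press lightly with the closed fingertips on the flat top near the rim, and circle with a fixed tool orientation.

Emit:
arm_command --slide '[[0,0,-0.01],[0,0,-0.01],[0,0,-0.01],[-0.008,-0.02,0],[-0.0165,-0.04,0],[-0.0165,-0.04,0],[-0.0165,-0.04,0],[-0.0165,-0.04,0],[-0.0165,-0.04,0],[-0.0165,-0.04,0]]' --turn '[[0,0,-6.4],[0,0,-6.4],[0,0,-6.5],[0,0,0],[0,0,0],[0,0,0],[0,0,0],[0,0,0],[0,0,0],[0,0,0]]' --claw '[-1,-1,-1,-1,-1,-1,-1,-1,-1,-1]' --squeeze 5

```text
clock: 1.1
ee_pos: [0.3221, 0.3515, 0.2173]
eef_rot: [-0.0, -0.0, 1.0, -0.0]
contact_force: [0.4, 1.0, 0.1]
gripper_width: 0.0136
grasp_force: 0.0
```

Emit:
arm_command --slide '[[-0.017,-0.04,0],[-0.017,-0.04,0],[-0.017,-0.04,0],[-0.017,-0.04,0],[-0.017,-0.04,0],[-0.017,-0.04,0],[-0.017,-0.04,0],[-0.017,-0.04,0],[-0.017,-0.04,0],[-0.017,-0.04,0]]' --turn '[[0,0,0],[0,0,0],[0,0,0],[0,0,0],[0,0,0],[0,0,0],[0,0,0],[0,0,0],[0,0,0],[0,0,0]]' --claw '[-1,-1,-1,-1,-1,-1,-1,-1,-1,-1]'

```text
clock: 2.1
ee_pos: [0.492, -0.0482, 0.2176]
eef_rot: [0.0, -0.0, 1.0, 0.0]
contact_force: [0.7, 0.4, 0.3]
gripper_width: 0.0006
grasp_force: 0.0
```

Emit:
arm_command --slide '[[-0.017,-0.04,0],[-0.017,-0.04,0],[-0.008,-0.02,0],[0,0,0],[0,0,0],[0,0,0]]' --turn '[[0,0,0],[0,0,0],[0,0,0],[0,0,0],[0,0,0],[0,0,0]]' --claw '[-1,-1,-1,-1,-1,-1]'

```text
clock: 2.7
ee_pos: [0.5335, -0.1449, 0.2173]
eef_rot: [-0.0, -0.001, 1.0, 0.001]
contact_force: [-0.2, 0.1, -0.6]
gripper_width: 0.0005
grasp_force: 0.0
```

Run:
```python
from h import *
s=robot.sense();print(s['ee_pos'],s['contact_force'],s['q'])
c=cams.get_calibration('wrist');im,d=cams.snapshot('wrist');np.savez('w1',im=im,d=d)
print(c['eye'],proj(c,[[.581,-.170,.124],[.581,-.116,.112]]))
t,_=cams.snapshot('top')
cv2.imwrite('pics/w1.png',np.hstack([cv2.resize(im[:,:,::-1],(400,300)),cv2.resize(t[100:250,230:430,::-1],(400,300))]))
```

```text
[ 0.53345647 -0.14488968  0.21730638] [-0.18871637  0.14207319 -0.62430462] [-0.18618243  0.28232951  0.47535929  1.83715803 -0.14779645  1.05765842
  1.91869287]
[ 0.46314361 -0.14522331  0.41480497] [[226.56479114 229.46129627]
 [283.38789907 224.84282848]]
```

View pics/w1.png

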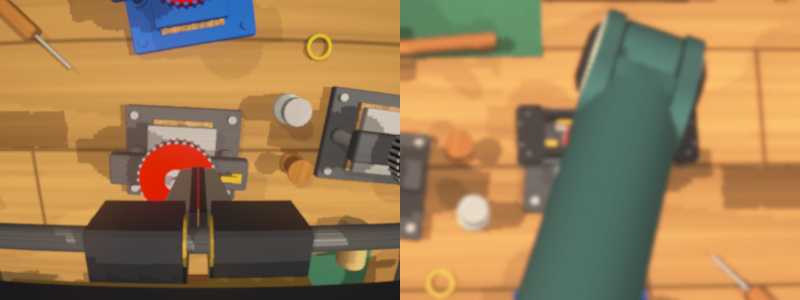

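The left half (wrist view) shows the red wheel with its screw at (178,180) and the pointer tip at (221,179). Both match my projected estimates of (177,179) and (221,176), so the hub position holds. In the right half (top camera) the arm hides the wheel. Next I go over the wheel, opposite the mark, and down.

Emit:
arm_command --slide '[[-0.006,-0.014,0],[-0.006,-0.015,0],[-0.0045,-0.014,0],[0,0,0.03],[0,0,0.03],[0,0,0.02],[0,0,0],[0,0,0]]' --turn '[[0,0,0],[0,0,0],[0,0,0],[0,0,0],[0,0,0],[0,0,0],[0,0,0],[0,0,0]]' --claw '[-1,-1,-1,-1,-1,-1,-1,-1]'

```text
clock: 3.6
ee_pos: [0.5506, -0.1903, 0.1379]
eef_rot: [0.0, 0.0, 1.0, -0.0]
contact_force: [-0.8, 0.2, 1.1]
gripper_width: 0.0006
grasp_force: 0.0
```

Emit:
arm_command --slide '[[0,0,0.005],[0,0,0.004],[0,0,0.002],[0,0,0],[0,0,0]]' --turn '[[0,0,0],[0,0,0],[0,0,0],[0,0,0],[0,0,0]]' --claw '[-1,-1,-1,-1,-1]'

```text
clock: 4.1
ee_pos: [0.5505, -0.1896, 0.1268]
eef_rot: [0.0, -0.0, 1.0, -0.0]
contact_force: [0.2, 0.5, 0.3]
gripper_width: 0.0006
grasp_force: 0.0
```

Emit:
arm_command --slide '[[0,0,0.001],[0,0,0.001],[0,0,0.001],[0,0,0],[0,0,0]]' --turn '[[0,0,0],[0,0,0],[0,0,0],[0,0,0],[0,0,0]]' --claw '[-1,-1,-1,-1,-1]'

```text
clock: 4.6
ee_pos: [0.5503, -0.1895, 0.1235]
eef_rot: [-0.0, 0.0, 1.0, 0.0]
contact_force: [0.5, -0.1, 0.2]
gripper_width: -0.0001
grasp_force: 0.0
```

Run:
```python
from h import *
s=robot.sense();print(s['ee_pos'],s['contact_force'])
# circle plan, 20 deg steps, radius .036, world offsets -> tool slides (x=-X,y=+Y)
for a in range(210,570,20):
    a0,a1=np.radians([a,a+20]);print(a,np.round(36*np.array([-(np.cos(a1)-np.cos(a0)),np.sin(a1)-np.sin(a0)]),1))
im,d=cams.snapshot('side');c=cams.get_calibration('side')
u,v=proj(c,[.581,-.17,.124])[0].astype(int)
cv2.imwrite('pics/s1.png',cv2.resize(im[v-40:v+40,u-50:u+50,::-1],(500,400),interpolation=cv2.INTER_CUBIC))
```

```text
[ 0.55029865 -0.18954127  0.12352877] [ 0.52378178 -0.14353347  0.17740651]
210 [-8.  -9.6]
230 [-10.8  -6.3]
250 [-12.3  -2.2]
270 [-12.3   2.2]
290 [-10.8   6.3]
310 [-8.   9.6]
330 [-4.3 11.7]
350 [-0.  12.5]
370 [ 4.3 11.7]
390 [8.  9.6]
410 [10.8  6.3]
430 [12.3  2.2]
450 [12.3 -2.2]
470 [10.8 -6.3]
490 [ 8.  -9.6]
510 [  4.3 -11.7]
530 [  0.  -12.5]
550 [ -4.3 -11.7]
```

View pics/s1.png

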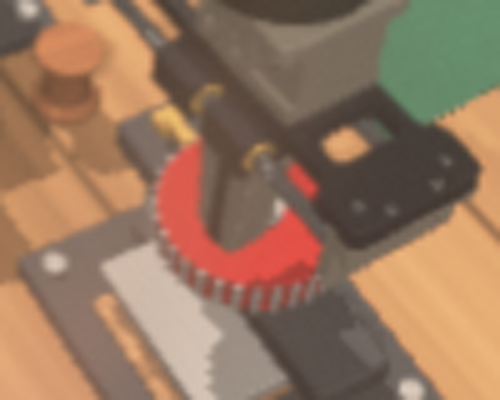

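The side crop shows the fingertip at (230,245), just above the red top face, clear of the rim. There is no contact yet, so I go down in small steps.

Emit:
arm_command --slide '[[0,0,0.001],[0,0,0],[0,0,0]]' --turn '[[0,0,0],[0,0,0],[0,0,0]]' --claw '[-1,-1,-1]'

```text
clock: 4.95
ee_pos: [0.5503, -0.1895, 0.1226]
eef_rot: [-0.0, 0.0, 1.0, 0.0]
contact_force: [-0.2, 0.3, 0.5]
gripper_width: 0.0006
grasp_force: 0.0
```

Emit:
arm_command --slide '[[0,0,0.0005],[0,0,0],[0,0,0]]' --turn '[[0,0,0],[0,0,0],[0,0,0]]' --claw '[-1,-1,-1]'

```text
clock: 5.25
ee_pos: [0.5503, -0.1895, 0.1221]
eef_rot: [0.0, 0.0, 1.0, 0.0]
contact_force: [0.2, 0.3, -0.0]
gripper_width: 0.0003
grasp_force: 0.0
```

Emit:
arm_command --slide '[[0,0,0.0005],[0,0,0],[0,0,0]]' --turn '[[0,0,0],[0,0,0],[0,0,0]]' --claw '[-1,-1,-1]'

```text
clock: 5.55
ee_pos: [0.5503, -0.1895, 0.1216]
eef_rot: [0.0, 0.0, 1.0, 0.0]
contact_force: [-0.0, -0.7, -0.2]
gripper_width: 0.0005
grasp_force: 0.0
```

Emit:
arm_command --slide '[[0,0,0.0005],[0,0,0],[0,0,0]]' --turn '[[0,0,0],[0,0,0],[0,0,0]]' --claw '[-1,-1,-1]'

```text
clock: 5.85
ee_pos: [0.5503, -0.1895, 0.1211]
eef_rot: [-0.0, -0.0, 1.0, 0.0]
contact_force: [-0.8, 0.3, 0.3]
gripper_width: 0.0006
grasp_force: 0.0
```

Emit:
arm_command --slide '[[0,0,0.0005],[0,0,0],[0,0,0]]' --turn '[[0,0,0],[0,0,0],[0,0,0]]' --claw '[-1,-1,-1]'

```text
clock: 6.15
ee_pos: [0.5503, -0.1895, 0.1206]
eef_rot: [0.0, 0.0, 1.0, 0.0]
contact_force: [-0.1, -0.2, 1.0]
gripper_width: 0.0005
grasp_force: 0.0
```

Emit:
arm_command --slide '[[0,0,0.0005],[0,0,0],[0,0,0]]' --turn '[[0,0,0],[0,0,0],[0,0,0]]' --claw '[-1,-1,-1]'

```text
clock: 6.45
ee_pos: [0.5503, -0.1895, 0.1201]
eef_rot: [-0.0, -0.0, 1.0, 0.0]
contact_force: [-0.6, 0.3, 0.7]
gripper_width: 0.0008
grasp_force: 0.0
```

Emit:
arm_command --slide '[[0,0,0.0005],[0,0,0],[0,0,0]]' --turn '[[0,0,0],[0,0,0],[0,0,0]]' --claw '[-1,-1,-1]'

```text
clock: 6.75
ee_pos: [0.5503, -0.1895, 0.1196]
eef_rot: [-0.0, 0.0, 1.0, 0.0]
contact_force: [-0.4, -0.4, 0.1]
gripper_width: 0.0
grasp_force: 0.0
```

Run:
```python
from h import *
s=robot.sense();print(s['ee_pos'],s['contact_force'])
c=cams.get_calibration('wrist');im,d=cams.snapshot('wrist')
u,v=proj(c,[s['ee_pos']])[0].astype(int);print(u,v,proj(c,[[.581,-.17,.124]]))
c2=cams.get_calibration('side');im2,d2=cams.snapshot('side')
a,b=proj(c2,[s['ee_pos']])[0].astype(int)
im=im[:,:,::-1].copy();im2=im2[:,:,::-1].copy()
A=cv2.resize(im[v-75:v+45,u-80:u+80],(400,300),interpolation=cv2.INTER_CUBIC)
B=cv2.resize(im2[b-22:b+23,a-30:a+30],(400,300),interpolation=cv2.INTER_CUBIC)
cv2.imwrite('pics/chk.png',np.hstack([A,B]))
```

```text
[ 0.55032778 -0.18953177  0.11955462] [-0.39665733 -0.36672129  0.05855782]
253 214 [[284.37003536 262.68481303]]
```

View pics/chk.png

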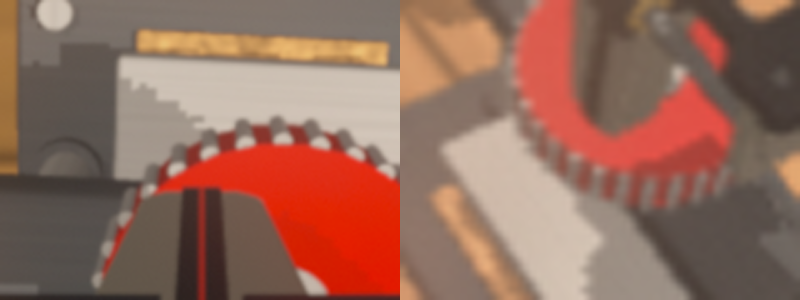

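The wrist crop shows the fingertip end at (203,188) over the red face. The side crop has the fingertip at (610,135), about 2 px above its predicted place at (600,147). So the tip is probably still a few millimetres above the wheel, and I carry on down gently.

Emit:
arm_command --slide '[[0,0,0.0005],[0,0,0.0005],[0,0,0]]' --turn '[[0,0,0],[0,0,0],[0,0,0]]' --claw '[-1,-1,-1]'

```text
clock: 7.15
ee_pos: [0.5503, -0.1895, 0.1185]
eef_rot: [-0.0, -0.0, 1.0, 0.0]
contact_force: [-0.1, -0.4, 0.5]
gripper_width: 0.0004
grasp_force: 0.0
```

Emit:
arm_command --slide '[[0,0,0.0005],[0,0,0.0005],[0,0,0]]' --turn '[[0,0,0],[0,0,0],[0,0,0]]' --claw '[-1,-1,-1]'

```text
clock: 7.45
ee_pos: [0.5503, -0.1895, 0.1175]
eef_rot: [-0.0, 0.0, 1.0, 0.0]
contact_force: [0.3, 0.1, 1.5]
gripper_width: 0.0007
grasp_force: 0.0
```

Emit:
arm_command --slide '[[0,0,0.0005],[0,0,0],[0,0,0]]' --turn '[[0,0,0],[0,0,0],[0,0,0]]' --claw '[-1,-1,-1]'

```text
clock: 7.75
ee_pos: [0.5503, -0.1895, 0.1171]
eef_rot: [0.0, 0.0, 1.0, 0.0]
contact_force: [-0.1, 0.2, -0.1]
gripper_width: 0.0008
grasp_force: 0.0
```

Emit:
arm_command --slide '[[0,0,0.0005],[0,0,0],[0,0,0]]' --turn '[[0,0,0],[0,0,0],[0,0,0]]' --claw '[-1,-1,-1]'

```text
clock: 8.05
ee_pos: [0.5503, -0.1895, 0.1166]
eef_rot: [0.0, -0.0, 1.0, -0.0]
contact_force: [0.5, 0.3, 0.2]
gripper_width: 0.0004
grasp_force: 0.0
```

Run:
```python
from h import *
s=robot.sense();print(s['ee_pos'])
c=cams.get_calibration('wrist');im,d=cams.snapshot('wrist')
u,v=proj(c,[s['ee_pos']])[0].astype(int);print(u,v,c['fx'])
for x in (u-12,u,u+12):
  for y in range(v-16,v+24,4):
    e,r=ray(c,x,y);p=e+r*d[y,x];print(x,y,im[y,x],np.round(p*1000,1))
```

```text
[ 0.55033383 -0.18953692  0.11659538]
253 214 334.2912643704993
241 198 [156 144 134] [ 560.9 -200.2   44.7]
241 202 [134 120 111] [ 543.1 -197.6  112.4]
241 206 [159 143 132] [ 542.5 -197.2  122.5]
241 210 [189 158 145] [ 479.9 -189.5  314. ]
241 214 [215  53  33] [ 546.8 -197.1  124.9]
241 218 [106  91  78] [ 540.  -196.2  150.1]
241 222 [105  90  77] [ 540.5 -196.   154.8]
241 226 [105  90  77] [ 540.4 -195.8  160.4]
241 230 [103  88  76] [ 540.6 -195.6  165.1]
241 234 [102  88  75] [ 540.3 -195.4  170.8]
253 198 [126  83  74] [ 540.9 -190.   111. ]
253 202 [171 140 128] [ 541.1 -190.   119. ]
253 206 [218  48  30] [ 542. -190.  124.]
253 210 [225  45  21] [ 544.4 -190.   124.3]
253 214 [164  50  39] [ 539.4 -189.9  145.6]
253 218 [142  49  41] [ 539.7 -189.9  151. ]
253 222 [141  46  37] [ 539.5 -189.9  157.3]
253 226 [137  46  38] [ 540.2 -189.9  161. ]
253 230 [131  43  36] [ 541.5 -189.9  162.9]
253 234 [129  42  35] [ 543.6 -189.9  162.8]
265 198 [135  51  43] [ 538.2 -182.7  120. ]
265 202 [223  50  28] [ 539.3 -182.9  124.8]
265 206 [226  47  25] [ 541.9 -182.8  124.4]
265 210 [227  45  21] [ 544.1 -182.8  125.2]
265 214 [218  54  34] [ 547.1 -182.8  124. ]
265 218 [112  91  78] [ 540.5 -183.6  148.8]
265 222 [110  89  77] [ 540.8 -183.8  154. ]
265 226 [110  89  77] [ 540.  -184.   161.4]
265 230 [109  89  76] [ 540.2 -184.2  166.1]
265 234 [108  88  75] [ 539.9 -184.4  171.6]
```

Run:
```python
from h import *
s=robot.sense();p0=s['ee_pos']
for n in('side','wrist'):
    c=cams.get_calibration(n);im,d=cams.snapshot(n)
    u,v=proj(c,[p0])[0].astype(int);P=[]
    for y in range(max(0,v-40),min(384,v+40)):
        for x in range(u-40,u+40):
            if d[y,x]>0:
                e,r=ray(c,x,y);q=e+r*d[y,x]
                if abs(q[0]-p0[0])<.02 and abs(q[1]-p0[1])<.03 and .127<q[2]<.2:P.append(q)
    P=np.array(P)
    for z in np.arange(.127,.2,.004):
        k=P[abs(P[:,2]-z)<.002]
        if len(k):print(n,round(z,3),len(k),np.round(k[:,:2].min(0)*1000),np.round(k[:,:2].max(0)*1000))
```

```text
side 0.127 1 [ 562. -197.] [ 562. -197.]
side 0.143 3 [ 539. -191.] [ 540. -182.]
side 0.147 10 [ 539. -197.] [ 540. -177.]
side 0.151 8 [ 538. -202.] [ 555. -182.]
side 0.155 16 [ 538. -202.] [ 557. -176.]
side 0.159 14 [ 537. -203.] [ 554. -175.]
side 0.163 13 [ 538. -203.] [ 555. -176.]
side 0.167 15 [ 538. -203.] [ 557. -176.]
side 0.171 19 [ 538. -203.] [ 556. -174.]
side 0.175 14 [ 538. -204.] [ 558. -174.]
side 0.179 17 [ 538. -204.] [ 554. -177.]
side 0.183 18 [ 538. -204.] [ 556. -172.]
side 0.187 15 [ 538. -205.] [ 553. -171.]
side 0.191 14 [ 538. -205.] [ 548. -172.]
side 0.195 18 [ 538. -205.] [ 548. -179.]
side 0.199 7 [ 537. -205.] [ 558. -176.]
wrist 0.143 26 [ 540. -197.] [ 541. -181.]
wrist 0.147 101 [ 539. -202.] [ 541. -177.]
wrist 0.151 127 [ 539. -202.] [ 541. -177.]
wrist 0.155 142 [ 539. -203.] [ 541. -177.]
wrist 0.159 142 [ 539. -203.] [ 543. -176.]
wrist 0.163 218 [ 539. -203.] [ 553. -176.]
wrist 0.167 182 [ 539. -204.] [ 553. -175.]
wrist 0.171 195 [ 539. -204.] [ 541. -175.]
wrist 0.175 217 [ 539. -205.] [ 541. -175.]
wrist 0.179 235 [ 539. -205.] [ 540. -175.]
wrist 0.183 271 [ 539. -205.] [ 540. -174.]
wrist 0.187 293 [ 539. -206.] [ 541. -174.]
wrist 0.191 298 [ 538. -206.] [ 540. -174.]
wrist 0.195 11 [ 539. -203.] [ 539. -179.]
```

Both cameras' depth agrees: the real fingertip end is at z ≈ 0.144, about 27 mm above the reported TCP, and the wheel face is at 0.124. That leaves about 20 mm to go.

Emit:
arm_command --slide '[[0,0,0.005],[0,0,0.005],[0,0,0.004],[0,0,0],[0,0,0.001],[0,0,0]]' --turn '[[0,0,0],[0,0,0],[0,0,0],[0,0,0],[0,0,0],[0,0,0]]' --claw '[-1,-1,-1,-1,-1,-1]'

```text
clock: 8.8
ee_pos: [0.5503, -0.1896, 0.1015]
eef_rot: [0.0, 0.0, 1.0, 0.0]
contact_force: [-0.3, 0.2, -0.1]
gripper_width: 0.0005
grasp_force: 0.0
```

Emit:
arm_command --slide '[[0,0,0.0005],[0,0,0.0005],[0,0,0]]' --turn '[[0,0,0],[0,0,0],[0,0,0]]' --claw '[-1,-1,-1]'

```text
clock: 9.1
ee_pos: [0.5504, -0.1895, 0.1006]
eef_rot: [0.0, -0.0, 1.0, 0.0]
contact_force: [-0.5, 0.1, 0.2]
gripper_width: 0.0007
grasp_force: 0.0
```

Emit:
arm_command --slide '[[0,0,0.0005],[0,0,0.0005],[0,0,0]]' --turn '[[0,0,0],[0,0,0],[0,0,0]]' --claw '[-1,-1,-1]'

```text
clock: 9.4
ee_pos: [0.5503, -0.1895, 0.0995]
eef_rot: [-0.0, 0.0, 1.0, 0.0]
contact_force: [0.1, 0.8, -0.4]
gripper_width: 0.0004
grasp_force: 0.0
```

Emit:
arm_command --slide '[[0,0,0.0005],[0,0,0.0005],[0,0,0]]' --turn '[[0,0,0],[0,0,0],[0,0,0]]' --claw '[-1,-1,-1]'

```text
clock: 9.7
ee_pos: [0.5503, -0.1895, 0.0985]
eef_rot: [-0.0, 0.0, 1.0, 0.0]
contact_force: [0.6, -0.7, -0.7]
gripper_width: 0.0005
grasp_force: 0.0
```

Emit:
arm_command --slide '[[0,0,0.0005],[0,0,0.0005],[0,0,0]]' --turn '[[0,0,0],[0,0,0],[0,0,0]]' --claw '[-1,-1,-1]'

```text
clock: 10.0
ee_pos: [0.5503, -0.1895, 0.0975]
eef_rot: [-0.0, 0.0, 1.0, 0.0]
contact_force: [-0.7, 0.2, 0.2]
gripper_width: 0.0004
grasp_force: 0.0
```

Emit:
arm_command --slide '[[0,0,0.0005],[0,0,0],[0,0,0]]' --turn '[[0,0,0],[0,0,0],[0,0,0]]' --claw '[-1,-1,-1]'

```text
clock: 10.3
ee_pos: [0.5504, -0.1895, 0.0975]
eef_rot: [0.0, 0.0, 1.0, 0.0]
contact_force: [-2.8, -0.2, 3.9]
gripper_width: 0.0004
grasp_force: 2.4
```

Emit:
arm_command --slide '[[0,0,0.0005],[0,0,0],[0,0,0]]' --turn '[[0,0,0],[0,0,0],[0,0,0]]' --claw '[-1,-1,-1]'

```text
clock: 10.6
ee_pos: [0.5504, -0.1896, 0.0974]
eef_rot: [0.0, 0.0, 1.0, 0.0]
contact_force: [-2.8, 1.2, 7.9]
gripper_width: 0.0003
grasp_force: 4.2
```

Contact made at 7.9 N, which is light. First arc: 50° anticlockwise, then a check that the wheel follows.

Emit:
arm_command --slide '[[-0.0039,-0.005,0],[-0.0047,-0.0043,0],[-0.0053,-0.0034,0],[-0.0058,-0.0024,0],[-0.0062,-0.0014,0],[0,0,0],[0,0,0]]' --turn '[[0,0,0],[0,0,0],[0,0,0],[0,0,0],[0,0,0],[0,0,0],[0,0,0]]' --claw '[-1,-1,-1,-1,-1,-1,-1]'

```text
clock: 11.3
ee_pos: [0.5775, -0.2066, 0.0975]
eef_rot: [0.001, 0.0, 1.0, -0.0]
contact_force: [-0.3, 0.1, 5.2]
gripper_width: 0.0003
grasp_force: 2.6
```

```bash
cat >> h.py <<'E'
H=np.array([.581,-.170,.124])
def polar(n,show=None):
    "rectified view of wheel top: returns crop, right=+y... plotted up=+x,left=+y"
    c=cams.get_calibration(n);im,d=cams.snapshot(n)
    N=240;g=np.linspace(.06,-.06,N)
    X,Y=np.meshgrid(g,g,indexing='ij')
    P=np.stack([X+H[0],Y+H[1],np.full_like(X,H[2])],-1).reshape(-1,3)
    m=proj(c,P).reshape(N,N,2).astype(np.float32)
    r=cv2.remap(im,m[...,0],m[...,1],cv2.INTER_LINEAR)
    hsv=cv2.cvtColor(r,cv2.COLOR_RGB2HSV).astype(int)
    rad=np.hypot(X,Y);w=(hsv[...,1]<70)&(hsv[...,2]>170)&(rad>.02)&(rad<.043)
    a=np.arctan2(Y[w],X[w]);ang=np.degrees(np.angle(np.exp(1j*a).mean())) if w.sum() else None
    print(n,'mark angle (90=pointer)',ang,'n',w.sum())
    return r
E
python3 - <<'E'
from h import *
s=robot.sense();print(s['clock'],s['ee_pos'],s['contact_force'])
a=[polar(n) for n in('side','wrist')]
cv2.imwrite('pics/p1.png',cv2.resize(np.hstack(a)[:,:,::-1],(800,400)))
E
```

```text
11.3 [ 0.57748661 -0.20661222  0.09745452] [-0.26210933  0.07668153  5.16534256]
side mark angle (90=pointer) 67.43879232592388 n 543
wrist mark angle (90=pointer) 66.93218317248487 n 352
```

View pics/p1.png

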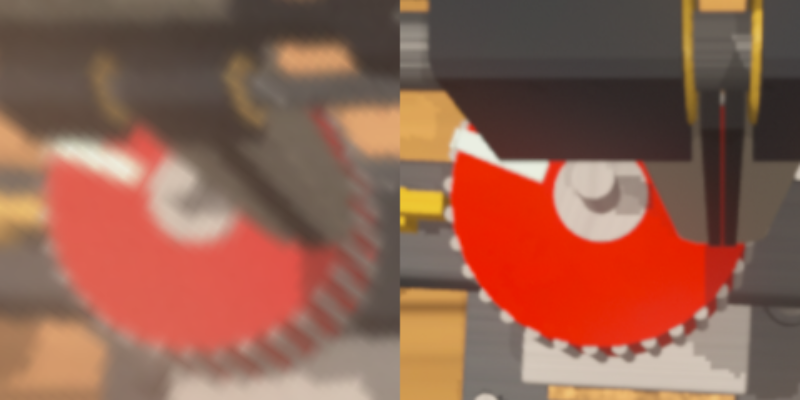

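The wheel follows: both rectified views have the mark at about 67° (pointer at 90°), at (95,158) on the left and (495,155) on the right. The fingertip is flat on the face near (320,240). I keep circling, adding 0.2 mm of press.

Emit:
arm_command --slide '[[-0.0064,-0.0001,0.0002],[-0.0063,0.0011,0],[-0.006,0.0021,0],[-0.0056,0.0032,0],[-0.0049,0.0041,0],[-0.0042,0.0049,0],[-0.0032,0.0055,0],[-0.0022,0.006,0],[-0.0012,0.0063,0],[-0.0001,0.0064,0]]' --turn '[[0,0,0],[0,0,0],[0,0,0],[0,0,0],[0,0,0],[0,0,0],[0,0,0],[0,0,0],[0,0,0],[0,0,0]]' --claw '[-1,-1,-1,-1,-1,-1,-1,-1,-1,-1]'

```text
clock: 12.4
ee_pos: [0.6173, -0.169, 0.0975]
eef_rot: [0.001, 0.001, 1.0, -0.002]
contact_force: [-1.0, -3.7, 6.5]
gripper_width: 0.0006
grasp_force: 2.9
```

```bash
cat > m.py <<'E'
from h import *
s=robot.sense();v=s['ee_pos']-H
print(s['clock'],s['ee_pos'],s['contact_force'],'finger ang',np.degrees(np.arctan2(v[1],v[0]))%360,'r',np.hypot(*v[:2]))
a=[polar(n) for n in('side','wrist')]
cv2.imwrite('pics/last.png',cv2.resize(np.hstack(a)[:,:,::-1],(800,400)))
E
python3 m.py
```

```text
12.4 [ 0.61728147 -0.16897943  0.09745957] [-1.04652662 -3.65956091  6.54896436] finger ang 1.6112588531114755 r 0.036295825429182006
side mark angle (90=pointer) 145.79862753043906 n 472
wrist mark angle (90=pointer) 149.95805765744112 n 559
```

Emit:
arm_command --slide '[[0.0011,0.0063,0.0001],[0.0021,0.006,0],[0.0032,0.0056,0],[0.0041,0.0049,0],[0.0049,0.0042,0],[0.0055,0.0032,0],[0.006,0.0022,0],[0.0063,0.0012,0],[0.0064,0.0001,0],[0.0063,-0.0011,0]]' --turn '[[0,0,0],[0,0,0],[0,0,0],[0,0,0],[0,0,0],[0,0,0],[0,0,0],[0,0,0],[0,0,0],[0,0,0]]' --claw '[-1,-1,-1,-1,-1,-1,-1,-1,-1,-1]'

```text
clock: 13.5
ee_pos: [0.5726, -0.1343, 0.0974]
eef_rot: [0.003, -0.0, 1.0, -0.001]
contact_force: [3.8, -1.0, 4.6]
gripper_width: 0.0008
grasp_force: 2.5
```

```bash
python3 m.py
```

```text
13.5 [ 0.57259875 -0.13434161  0.09744092] [ 3.80747953 -1.02757584  4.56490102] finger ang 103.2573336619913 r 0.03663470912187396
side mark angle (90=pointer) -136.57142532194948 n 300
wrist mark angle (90=pointer) -131.2675763723019 n 520
```

Emit:
arm_command --slide '[[0.006,-0.0021,0.0002],[0.0056,-0.0032,0.0001],[0.0049,-0.0041,0],[0.0042,-0.0049,0],[0.0032,-0.0055,0],[0.0022,-0.006,0],[0.0012,-0.0063,0],[0.0001,-0.0064,0],[-0.0011,-0.0063,0],[-0.0021,-0.006,0]]' --turn '[[0,0,0],[0,0,0],[0,0,0],[0,0,0],[0,0,0],[0,0,0],[0,0,0],[0,0,0],[0,0,0],[0,0,0]]' --claw '[-1,-1,-1,-1,-1,-1,-1,-1,-1,-1]'

```text
clock: 14.6
ee_pos: [0.5474, -0.1832, 0.0974]
eef_rot: [0.001, -0.001, 1.0, 0.001]
contact_force: [-0.6, 3.7, 11.9]
gripper_width: 0.0005
grasp_force: 6.1
```

```bash
python3 m.py
```

```text
14.6 [ 0.5474281  -0.18317588  0.09739328] [-0.59109807  3.68448637 11.89476646] finger ang 201.42839746670637 r 0.03606489284477756
side mark angle (90=pointer) None n 0
wrist mark angle (90=pointer) None n 0
```

Emit:
arm_command --slide '[[-0.0032,-0.0056,-0.0003],[-0.0041,-0.0049,0],[-0.0049,-0.0042,0],[-0.0055,-0.0032,0],[-0.006,-0.0022,0],[-0.0063,-0.0012,0],[-0.0064,-0.0001,0],[-0.0063,0.0011,0],[-0.006,0.0021,0],[-0.0056,0.0032,0]]' --turn '[[0,0,0],[0,0,0],[0,0,0],[0,0,0],[0,0,0],[0,0,0],[0,0,0],[0,0,0],[0,0,0],[0,0,0]]' --claw '[-1,-1,-1,-1,-1,-1,-1,-1,-1,-1]'

```text
clock: 15.7
ee_pos: [0.6004, -0.2015, 0.0974]
eef_rot: [0.0, 0.001, 1.0, -0.001]
contact_force: [-3.9, -2.3, 10.0]
gripper_width: 0.0005
grasp_force: 4.9
```

```bash
python3 m.py
```

```text
15.7 [ 0.60041497 -0.2014836   0.09743494] [-3.85328471 -2.33048839  9.95058408] finger ang 301.66085946349585 r 0.036988615651955555
side mark angle (90=pointer) 24.577514873176554 n 578
wrist mark angle (90=pointer) 23.5025220590418 n 477
```

Emit:
arm_command --slide '[[-0.0049,0.0041,0],[-0.0042,0.0049,0],[-0.0032,0.0055,0],[-0.0022,0.006,0],[-0.0012,0.0063,0],[-0.0001,0.0064,0],[0.0011,0.0063,0],[0.0021,0.006,0],[0.0032,0.0056,0],[0.0041,0.0049,0]]' --turn '[[0,0,0],[0,0,0],[0,0,0],[0,0,0],[0,0,0],[0,0,0],[0,0,0],[0,0,0],[0,0,0],[0,0,0]]' --claw '[-1,-1,-1,-1,-1,-1,-1,-1,-1,-1]'

```text
clock: 16.8
ee_pos: [0.6072, -0.1455, 0.0975]
eef_rot: [0.002, 0.0, 1.0, -0.001]
contact_force: [1.6, -3.9, 6.7]
gripper_width: 0.0005
grasp_force: 3.1
```

```bash
python3 m.py
```

```text
16.8 [ 0.60715916 -0.14552008  0.09745193] [ 1.59011499 -3.86837792  6.67230396] finger ang 43.10071248513293 r 0.03582691569431277
side mark angle (90=pointer) 105.67992020668748 n 511
wrist mark angle (90=pointer) 107.35895835847867 n 566
```

Emit:
arm_command --slide '[[0.0049,0.0042,0.0001],[0.0055,0.0032,0],[0.006,0.0022,0],[0.0063,0.0012,0],[0.0064,0.0001,0],[0.0063,-0.0011,0],[0.006,-0.0021,0],[0.0056,-0.0032,0],[0.0049,-0.0041,0],[0.0042,-0.0049,0]]' --turn '[[0,0,0],[0,0,0],[0,0,0],[0,0,0],[0,0,0],[0,0,0],[0,0,0],[0,0,0],[0,0,0],[0,0,0]]' --claw '[-1,-1,-1,-1,-1,-1,-1,-1,-1,-1]'

```text
clock: 17.9
ee_pos: [0.5519, -0.1473, 0.0974]
eef_rot: [0.002, -0.0, 1.0, 0.0]
contact_force: [2.9, 1.9, 7.1]
gripper_width: 0.0003
grasp_force: 3.5
```

```bash
python3 m.py
```

```text
17.9 [ 0.55192886 -0.14733622  0.09743085] [2.93581104 1.93113284 7.0679053 ] finger ang 142.06012513241745 r 0.0368616078553288
side mark angle (90=pointer) -179.67793851158655 n 312
wrist mark angle (90=pointer) -174.30716608173665 n 510
```

Emit:
arm_command --slide '[[0.0032,-0.0055,0],[0.0022,-0.006,0],[0.0012,-0.0063,0],[0.0001,-0.0064,0],[-0.0011,-0.0063,0],[-0.0021,-0.006,-0.0001],[-0.0032,-0.0056,0],[-0.0041,-0.0049,0],[-0.0049,-0.0042,0],[-0.0055,-0.0032,0]]' --turn '[[0,0,0],[0,0,0],[0,0,0],[0,0,0],[0,0,0],[0,0,0],[0,0,0],[0,0,0],[0,0,0],[0,0,0]]' --claw '[-1,-1,-1,-1,-1,-1,-1,-1,-1,-1]'

```text
clock: 19.0
ee_pos: [0.564, -0.202, 0.0974]
eef_rot: [-0.0, -0.0, 1.0, 0.001]
contact_force: [-3.5, 2.1, 12.4]
gripper_width: 0.0007
grasp_force: 6.1
```

```bash
python3 m.py
```

```text
19.0 [ 0.5640202  -0.20201035  0.0974226 ] [-3.54699911  2.13328487 12.41890993] finger ang 242.05640611607424 r 0.03623501370821613
side mark angle (90=pointer) -96.22415043083795 n 39
wrist mark angle (90=pointer) None n 0
```

Emit:
arm_command --slide '[[-0.006,-0.0022,-0.0002],[-0.0063,-0.0012,0],[-0.0064,-0.0001,0],[-0.0063,0.0011,0],[-0.006,0.0021,0],[-0.0056,0.0032,0],[-0.0049,0.0041,0],[-0.0042,0.0049,0],[-0.0032,0.0055,0],[-0.0022,0.006,0]]' --turn '[[0,0,0],[0,0,0],[0,0,0],[0,0,0],[0,0,0],[0,0,0],[0,0,0],[0,0,0],[0,0,0],[0,0,0]]' --claw '[-1,-1,-1,-1,-1,-1,-1,-1,-1,-1]'

```text
clock: 20.1
ee_pos: [0.6154, -0.1813, 0.0974]
eef_rot: [0.001, 0.001, 1.0, -0.001]
contact_force: [-1.5, -4.3, 6.8]
gripper_width: 0.0005
grasp_force: 3.6
```

```bash
python3 m.py
```

```text
20.1 [ 0.61539614 -0.18129004  0.0974465 ] [-1.52597671 -4.26565101  6.80391701] finger ang 341.82832085789715 r 0.03620164996759818
side mark angle (90=pointer) -1.0997121768641394 n 82
wrist mark angle (90=pointer) -13.465538103957396 n 124
```

Emit:
arm_command --slide '[[-0.0012,0.0063,0],[-0.0001,0.0064,0.0001],[0.0011,0.0063,0],[0.0021,0.006,0],[0.0032,0.0056,0],[0.0041,0.0049,0],[0.0049,0.0042,0],[0,0,0]]' --turn '[[0,0,0],[0,0,0],[0,0,0],[0,0,0],[0,0,0],[0,0,0],[0,0,0],[0,0,0]]' --claw '[-1,-1,-1,-1,-1,-1,-1,-1]'

```text
clock: 21.0
ee_pos: [0.6014, -0.1404, 0.0974]
eef_rot: [0.001, 0.0, 1.0, -0.001]
contact_force: [-0.8, -2.1, 7.2]
gripper_width: 0.0003
grasp_force: 3.8
```

```bash
python3 m.py
```

```text
21.0 [ 0.60142107 -0.14039244  0.09743794] [-0.81330175 -2.05023734  7.15831312] finger ang 55.405010040828834 r 0.035967035565861734
side mark angle (90=pointer) 43.53623185488066 n 118
wrist mark angle (90=pointer) 37.57596620803157 n 54
```

Emit:
arm_command --slide '[[0.0055,0.0032,0],[0.006,0.0022,0],[0.0063,0.0012,0],[0.0064,0.0001,0],[0,0,0],[0,0,-0.005],[0,0,-0.03],[0,0,-0.04],[0,0,-0.03],[0,0,0]]' --turn '[[0,0,0],[0,0,0],[0,0,0],[0,0,0],[0,0,0],[0,0,0],[0,0,0],[0,0,0],[0,0,0],[0,0,0]]' --claw '[-1,-1,-1,-1,-1,-1,-1,-1,-1,-1]'

```text
clock: 22.1
ee_pos: [0.5787, -0.133, 0.2052]
eef_rot: [0.003, -0.0, 1.0, -0.0]
contact_force: [0.2, -0.3, 0.0]
gripper_width: 0.0008
grasp_force: 0.0
```

Emit:
arm_command --slide '[[-0.03,-0.015,0],[-0.03,-0.015,0],[-0.02,-0.01,0],[0,0,0],[0,0,0]]' --turn '[[0,0,0],[0,0,0],[0,0,0],[0,0,0],[0,0,0]]' --claw '[-1,-1,-1,-1,-1]'

```text
clock: 22.6
ee_pos: [0.6554, -0.1724, 0.1996]
eef_rot: [-0.002, 0.0, 1.0, 0.0]
contact_force: [0.5, -0.4, 0.3]
gripper_width: 0.0008
grasp_force: 0.0
```

```bash
python3 m.py
```

```text
22.6 [ 0.65537213 -0.17236435  0.19956785] [ 0.47871499 -0.43856158  0.25225023] finger ang 358.1791375949859 r 0.0744097036463516
side mark angle (90=pointer) 67.46643561104075 n 594
wrist mark angle (90=pointer) 68.18497302274572 n 560
```

View pics/last.png

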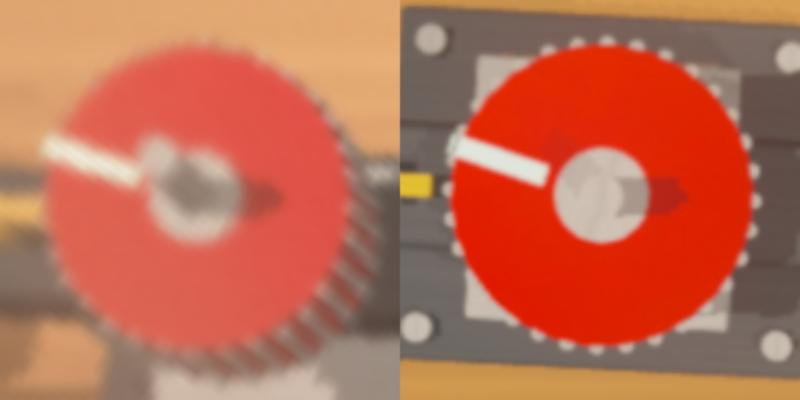

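The wrist view (right) shows the hub at (601,195), the mark's outer end at (459,147) and the pointer tip at (432,185). About 15° remain, and the press is yawed by about 3°. Next I measure this exactly.

```bash
cat > fine.py <<'E'
from h import *
c=cams.get_calibration('wrist');im,d=cams.snapshot('wrist')
hsv=cv2.cvtColor(im,cv2.COLOR_RGB2HSV).astype(int);h,S,V=hsv[...,0],hsv[...,1],hsv[...,2]
yy,xx=np.mgrid[:384,:512]
def world(mask,z):
    return np.array([atz(c,x,y,z)[:2] for y,x in zip(yy[mask],xx[mask])])
hub=proj(c,[H])[0]; near=np.hypot(xx-hub[0],yy-hub[1])<110
red=near&((h<8)|(h>172))&(S>170)&(V>110)
n,l,st,ce=cv2.connectedComponentsWithStats(red.astype(np.uint8))
red=l==1+st[1:,4].argmax()
hull=cv2.convexHull(np.argwhere(red)[:,::-1].astype(np.float32))[:,0]
W=np.array([atz(c,x,y,.124)[:2] for x,y in hull])
A=np.c_[2*W,np.ones(len(W))];s=np.linalg.lstsq(A,(W**2).sum(1),rcond=None)[0];ctr=s[:2];rad=np.sqrt(s[2]+ctr@ctr)
Wm=world(near&(S<70)&(V>170),.124);q=Wm-ctr;r=np.hypot(*q.T);q=q[(r>.019)&(r<.043)]
am=np.degrees(np.angle(np.exp(1j*np.arctan2(q[:,1],q[:,0])).mean()))
Y=world((np.hypot(xx-hub[0],yy-hub[1])<150)&(h>20)&(h<32)&(S>150)&(V>120),.112)-ctr
r=np.hypot(*Y.T);k=(r>.045)&(r<.09)&(Y[:,1]>0.03)&(abs(Y[:,0])<.012);Y=Y[k]
ap=np.degrees(np.arctan2(Y[:,1].mean(),Y[:,0].mean()))
t=Y[Y[:,1]<Y[:,1].min()+.004];at=np.degrees(np.arctan2(t[:,1].mean(),t[:,0].mean()))
print('ctr',ctr,'rad',rad,'mark',am,len(q),'pointer',ap,'tip',at,len(Y),'tip r',Y[:,1].min(),'gap',at-am)
E
python3 fine.py
```

```text
ctr [ 0.58236253 -0.17067936] rad 0.04522166008625942 mark 70.9519358240601 236 pointer 87.01035977644945 tip 86.93151095213274 350 tip r 0.053425307796271804 gap 15.97957512807264
```

Emit:
arm_command --slide '[[0.029,-0.011,0],[0.029,-0.011,0],[0.027,-0.01,0],[0,0,0.03],[0,0,0.03],[0,0,0.025],[0,0,0.01],[0,0,0.003],[0,0,0],[0,0,0]]' --turn '[[0,0,0],[0,0,0],[0,0,0],[0,0,0],[0,0,0],[0,0,0],[0,0,0],[0,0,0],[0,0,0],[0,0,0]]' --claw '[-1,-1,-1,-1,-1,-1,-1,-1,-1,-1]'

```text
clock: 23.75
ee_pos: [0.5726, -0.2051, 0.1047]
eef_rot: [0.001, -0.0, 1.0, -0.0]
contact_force: [-0.1, 0.2, 0.8]
gripper_width: 0.0005
grasp_force: 0.0
```

Emit:
arm_command --slide '[[0,0,0.004],[0,0,0.002],[0,0,0.0005],[0,0,0.0005],[0,0,0],[0,0,0]]' --turn '[[0,0,0],[0,0,0],[0,0,0],[0,0,0],[0,0,0],[0,0,0]]' --claw '[-1,-1,-1,-1,-1,-1]'

```text
clock: 24.35
ee_pos: [0.5721, -0.2048, 0.0975]
eef_rot: [0.0, -0.0, 1.0, 0.0]
contact_force: [-1.7, 0.7, 5.3]
gripper_width: 0.0002
grasp_force: 3.4
```

Emit:
arm_command --slide '[[0,0,0.0003],[0,0,0],[0,0,0]]' --turn '[[0,0,0],[0,0,0],[0,0,0]]' --claw '[-1,-1,-1]'

```text
clock: 24.65
ee_pos: [0.5721, -0.2049, 0.0974]
eef_rot: [0.001, -0.0, 1.0, 0.0]
contact_force: [-2.0, 1.1, 7.9]
gripper_width: 0.0005
grasp_force: 4.3
```

Emit:
arm_command --slide '[[-0.0022,-0.0005,0],[-0.0021,-0.0005,0],[-0.0021,-0.0003,0],[-0.0021,-0.0002,0],[0,0,0],[0,0,0]]' --turn '[[0,0,0],[0,0,0],[0,0,0],[0,0,0],[0,0,0],[0,0,0]]' --claw '[-1,-1,-1,-1,-1,-1]'

```text
clock: 25.25
ee_pos: [0.5807, -0.2066, 0.0974]
eef_rot: [0.001, 0.0, 1.0, 0.0]
contact_force: [-2.7, 0.4, 9.0]
gripper_width: 0.0002
grasp_force: 4.0
```

```bash
python3 m.py; sed -i 's/H=np.array(\[.581,-.170,.124\])/H=np.array([.5824,-.1707,.124])/' h.py; python3 m.py
```

```text
25.25 [ 0.58068297 -0.20663575  0.09742948] [-2.67967946  0.43476749  9.03236723] finger ang 269.5041958154102 r 0.036637123996316745
side mark angle (90=pointer) 76.1722811342427 n 606
wrist mark angle (90=pointer) 79.15786190579783 n 573
25.35 [ 0.58069703 -0.20666134  0.09745769] [-2.25892497  1.81281475  7.05715789] finger ang 267.288751941854 r 0.03600164303592819
side mark angle (90=pointer) 80.07149005374436 n 568
wrist mark angle (90=pointer) 81.97078633448245 n 571
```

Emit:
arm_command --slide '[[-0.0013,0,0],[-0.0013,0,0],[-0.0013,0.0001,0],[0,0,0],[0,0,0]]' --turn '[[0,0,0],[0,0,0],[0,0,0],[0,0,0],[0,0,0]]' --claw '[-1,-1,-1,-1,-1]'

```text
clock: 25.95
ee_pos: [0.5844, -0.2068, 0.0975]
eef_rot: [0.0, 0.0, 1.0, -0.0]
contact_force: [-2.1, 0.1, 8.8]
gripper_width: 0.0005
grasp_force: 4.1
```

```bash
python3 m.py
```

```text
25.95 [ 0.58439128 -0.20679742  0.09746312] [-2.09351395  0.09465708  8.75622391] finger ang 273.1574727865088 r 0.03615230271765401
side mark angle (90=pointer) 85.16611104683061 n 561
wrist mark angle (90=pointer) 86.67082024927217 n 569
```

Emit:
arm_command --slide '[[0,0,-0.001],[0,0,-0.01],[0,0,-0.03],[0,0,-0.03],[0,0,-0.03],[-0.03,0.016,0],[-0.03,0.016,0],[-0.012,0.003,0],[0,0,0],[0,0,0]]' --turn '[[0,0,0],[0,0,0],[0,0,0],[0,0,0],[0,0,0],[0,0,0],[0,0,0],[0,0,0],[0,0,0],[0,0,0]]' --claw '[-1,-1,-1,-1,-1,-1,-1,-1,-1,-1]'

```text
clock: 27.05
ee_pos: [0.655, -0.1725, 0.1968]
eef_rot: [-0.001, 0.001, 1.0, -0.0]
contact_force: [-0.4, 0.3, -0.1]
gripper_width: 0.0006
grasp_force: 0.0
```

```bash
python3 fine.py; python3 m.py
```

```text
ctr [ 0.58244456 -0.17063231] rad 0.04514911913557513 mark 87.08795942069708 242 pointer 87.11691995446051 tip 87.11776959703496 352 tip r 0.0536209096853653 gap 0.029810176337889516
27.1 [ 0.65469673 -0.17279069  0.19698926] [-0.10368811 -0.03482649 -0.31008547] finger ang 358.34356816580276 r 0.07232695479048545
side mark angle (90=pointer) 85.3973279497129 n 519
wrist mark angle (90=pointer) 87.20961667413468 n 555
```

View pics/last.png

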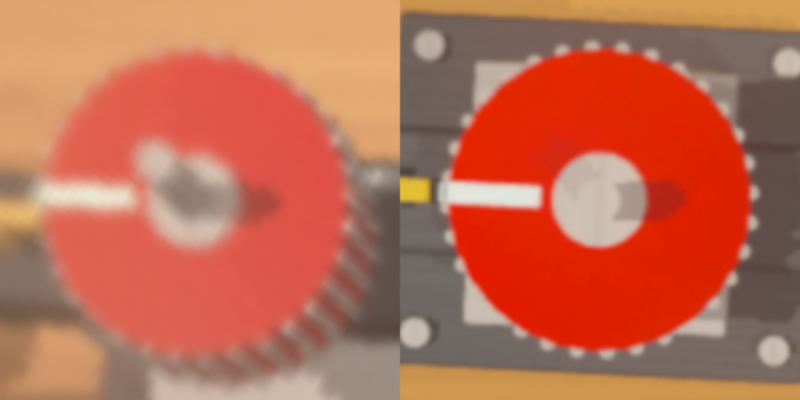

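The mark (448–540, about 195) lines up with the pointer tip (430,190), with a gap of about 0°. The tracked mark angle went 67 → 148 → 226 → 384 → 466 → 544 → 624 → 761 → 807°. That is the first meeting at 87° plus exactly 720°. Now I draw the hand away.

Emit:
arm_command --slide '[[0,0,-0.03],[0,0,-0.04],[0,0,-0.03],[0,0,0],[0,0,0],[0,0,0]]' --turn '[[0,0,0],[0,0,0],[0,0,0],[0,0,0],[0,0,0],[0,0,0]]' --claw '[-1,-1,-1,-1,-1,-1]'

```text
clock: 27.8
ee_pos: [0.655, -0.1713, 0.2957]
eef_rot: [-0.001, 0.0, 1.0, 0.0]
contact_force: [0.8, -0.2, -0.6]
gripper_width: 0.0001
grasp_force: 0.0
```

```bash
python3 -c "
from workcell import robot,close_job
print(robot.sense()['ee_pos']);print(close_job())"
```

```text
[ 0.65503184 -0.17129155  0.29574613]
the job is handed in; nothing more can be done
None
```

Job handed in at about 28 s: I turned the red wheel anticlockwise to the pointer and two full turns further, pressing lightly (up to about 12 N measured) on its flat top near the rim; the mark ended within measuring error of the pointer, and the hand is drawn clear.

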